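Swap the flux tin behind the bottles for the solder reel

TASK

The low flux tin at the back of the wooden supplies board is blocked by the spray can and the solvent bottle: first stand both of these upright on the rubber mat, leaving the tin where it is. With them out of the way, take the tin to the middle of the round metal stand, then put the solder reel where the tin was, in the middle of the rear ring of the board. Last, put the spray can and the solvent bottle back, upright, each exactly where it stood at the start; do not topple either of them or push the roll of tape or the charger about.

Things in the scene. Friction and masses are not known exactly. Their poses are not given: they have to be found in the camera images.
- spray_can: white aerosol can, round, 66 mm in diameter up to 188 mm high, with a thin nozzle 13 mm wide up to 203 mm, 0.2 to 0.4 kg; origin at the centre of its underside, z up the can. Starts upright in one of the two front rings of the board (which one varies).
- solvent_bottle: pale bottle with a dispenser head, round, body 54 mm in diameter up to 104 mm high, neck 38 mm wide up to 121 mm, head 52 mm wide up to 131 mm, 0.11 to 0.22 kg; a deep grasp would bring the palm down on the head, so pinch the top of the body or the head; origin at the centre of its underside, z up. Starts upright in the other front ring of the board.
- flux_tin: low round open tin of amber paste, 44 mm in diameter, 19 mm high, solid inside for contact, 0.06 kg; origin at the centre of its underside, z up. Starts in the rear ring of the board.
- solder_reel: reel of solder wire standing on its black flange, 53 mm in diameter, 36 mm high, 0.22 kg; origin at the centre of its underside, z up. Starts on the worktop on the robot's side of the round stand.
- rack: fixed wooden board, 150 mm (x) by 200 mm (y), top face 10 mm above the worktop; an 8 mm thick rail along its rear (+x) edge is 22 mm high. Origin at the centre of its underside; +x points away from the robot (yaw within 0.2 rad). Dark rings lie flush in its top: two front ones 77 mm across at (-37, +48) and (-37, -48) mm in its frame, a rear one 62 mm across at (+23, 0) mm.
- rack_back (a point): centre of the rear ring of the board, on its top face, 10 mm above the worktop; axes as the board's.
- mat: fixed dark rubber mat, 130 mm (its x) by 220 mm (its y), 4 mm thick, flat, on the worktop to the left or the right of the board; origin at the centre of its underside. Both tall things fit on it side by side, at -50 and +50 mm in its y.
- stand: fixed round metal stand, a flat disc 78 mm in diameter, its top 8 mm above the worktop, on the other side of the board from the mat; origin at the centre of its underside.
- tape: small loose roll of blue tape, 52 mm in diameter, 12 mm high, behind the board to the right: not to be moved; origin at the centre of its underside.
- charger: loose black charger block, 56 x 75 x 26 mm, on the worktop at the back left: not to be moved; origin at the centre of its underside.
Not all that is in view belongs to the job. Leave any purple or red look-alike of the solder_reel alone.

How it is judged:
On the way, in this order (a step that is already met when the one before it is completed fails the run):
1. the spray can and the solvent bottle both stand upright on the mat, the tin still in its place (x of spray_can in the frame of mat between -0.045 and 0.045 m and y of spray_can in the frame of mat between -0.09 and 0.09 m and z of spray_can in the frame of mat between 0 and 0.008 m and linear speed of each of spray_can, solvent_bottle below 0.02 m/s and angle between each of spray_can, solvent_bottle's own z axis and vertical below 0.1 rad and x of solvent_bottle in the frame of mat between -0.045 and 0.045 m and y of solvent_bottle in the frame of mat between -0.09 and 0.09 m and z of solvent_bottle in the frame of mat between 0 and 0.008 m and distance of flux_tin from where it was at the start of the episode below 0.012 m), for 0.2 s.
2. the tin stands on the round stand, the can and the bottle still on the mat (x of spray_can in the frame of mat between -0.045 and 0.045 m and y of spray_can in the frame of mat between -0.09 and 0.09 m and z of spray_can in the frame of mat between 0 and 0.008 m and linear speed of each of spray_can, solvent_bottle, flux_tin below 0.02 m/s and angle between each of spray_can, solvent_bottle, flux_tin's own z axis and vertical below 0.1 rad and x of solvent_bottle in the frame of mat between -0.045 and 0.045 m and y of solvent_bottle in the frame of mat between -0.09 and 0.09 m and z of solvent_bottle in the frame of mat between 0 and 0.008 m and horizontal distance between flux_tin and stand below 0.014 m and z of flux_tin in the frame of stand between 0.004 and 0.012 m), for 0.2 s.
3. the solder reel stands in the rear ring, the can and the bottle still on the mat (all of step 2 and horizontal distance between solder_reel and rack_back below 0.014 m and z of solder_reel in the frame of rack_back between -0.004 and 0.004 m and linear speed of solder_reel below 0.02 m/s and angle between solder_reel's own z axis and vertical below 0.1 rad), for 0.2 s.
At the end, for the whole second after the job is handed in: the tin stands on the round stand within 14 mm of its centre, the solder reel stands on the board within 14 mm of the centre of the rear ring, the spray can and the solvent bottle stand upright within 15 mm of where each began; all upright, at rest and released (horizontal distance between flux_tin and stand below 0.014 m and z of flux_tin in the frame of stand between 0.004 and 0.012 m and linear speed of each of flux_tin, solder_reel, spray_can, solvent_bottle below 0.02 m/s and angle between each of flux_tin, solder_reel, spray_can, solvent_bottle's own z axis and vertical below 0.1 rad and horizontal distance between solder_reel and rack_back below 0.014 m and z of solder_reel in the frame of rack_back between -0.004 and 0.004 m and distance of each of spray_can, solvent_bottle from where it was at the start of the episode below 0.015 m and contact force between the fingers and spray_can below 0.1 N and contact force between the fingers and solvent_bottle below 0.1 N and contact force between the fingers and flux_tin below 0.1 N and contact force between the fingers and solder_reel below 0.1 N); the robot touches nothing.
It fails at once if the spray can or the solvent bottle is tipped over (more than 29 degrees) (angle between any of spray_can, solvent_bottle's own z axis and vertical above 0.5 rad).
It fails at once if the roll of tape or the charger is pushed more than 20 mm (distance of any of tape, charger from where it was at the start of the episode above 0.02 m).
It also fails if it takes over 112 s, if anything falls off the work surface, if the arm or the gripper's body presses on something with over 40 N, if the wrist force passes 120 N, or if a joint passes its speed limit or range.

ROBOT

A 6-joint arm with a two-finger parallel gripper is mounted at the origin on a cart in front of the work surface, level with it; the furniture and walls round the work are solid. World frame = base frame: x ahead of the robot, y to its left, z up, the work surface at z = 0. Lengths are in m, angles in rad, forces in N, time in s.
With the tool pointing down it reaches from about 0.325 to 0.9 m from the base axis. Payload 3.5 kg.
Tool frame: the origin (TCP) lies midway between the tips of the shut fingers; the grasp point (between the pads) lies 19 mm behind it; z points along the fingers, y is the direction in which the jaws open and shut (so a half turn about z gives the same grasp; the last joint's range is limited). The gripper opens to 85 mm and grips with 20 to 120 N. Pads are 22 mm wide; open, the fingers measure 114 mm over their backs; the gripper's body (76 mm by 85 mm) begins 54 mm behind the grasp point. The pads swing forward as they close: fully open they stand 13 mm farther back than shut.
Start: joints at [1.055, 0.276, -0.026, 1.268, 0, 1.467], TCP at [0.251, 0.572, 0.231] pointing down, gripper open.
Joint ranges: [-3.12, 3.12], [-0.85, 1.88], [-1.08, 1.24], [-1.95, 2.15], [-1.57, 1.53], [-3.14, 3.14]. Speed limits (rad/s): [2.57, 2.57, 3.14, 3.14, 3.14, 3.14].

INTERFACE

Orientations are given as a rotation vector (axis times angle).
In Python, from workcell import robot, hand, kin, cams, workorder, current_clock, current_joints, current_qd, current_effort, current_ee_pos, current_tool_rot, current_contact_force, current_wrist_torque, current_finger_gap gives the robot as it stands. Calls block until the motion is done:
- robot.reach(position, orientation): joint-space move of the TCP to a pose.
- robot.move_linear(position, rot=None, velocity=0.15): straight line of the TCP; rot=None keeps the orientation; velocity is the mean speed in m/s.
- robot.goto_joints(angles): joint-space move.
- hand.gripper_open() and hand.close(strength=None): open the fingers fully, or close them until they stop; strength is the grip in N (None keeps the last).
- robot.dwell(seconds).
- kin.solve_ik(position, orientation): joint angles nearest the present ones, or None.
- cams.read_camera(name): name is "scene" or "top" or "wrist"; returns the picture (384x512x3 uint8, red, green, blue); there is no depth.
- cams.get_calibration(name): a dict with "fx", "fy", "cx", "cy" (pixels), "dist_coeffs" ([k1, k2, p1, p2, k3] as OpenCV has them; the pictures are not rectified), "origin" and "orientation" of the camera in the world. Camera axes: x right, y up, looking along -z (the intrinsics and any distortion apply to the point x, -y, -z); pixel columns grow to the right and rows downward; lengths in m; the calibration is good to about 2 mm. A picture is of the moment at which its call begins: read the wrist's pose just before it. get_calibration takes no time and is no camera call; for the wrist camera it gives the pose at the moment of the call.
A pose or a line that the arm cannot do raises robot.PlanningError and nothing moves.
- workorder.close_job(): hands the job in, once; it reports no verdict.
Readings, each from a call of its own:
- current_clock(): time.
- current_joints(): joint angles.
- current_qd(): joint speeds.
- current_effort(): joint torques, N m.
- current_ee_pos(): TCP position.
- current_tool_rot(): TCP orientation.
- current_contact_force(): force on the tool from outside, world axes, zero at the start.
- current_wrist_torque(): the same for the moment, N m.
- current_finger_gap(): finger opening in m.
Only numpy, scipy, OpenCV 4.12 (cv2) and the standard library are available. Lean on these libraries where they do the work, as an engineer would, in place of code of your own. Each camera call takes 0.05 s, during which the arm holds its last target.

## Working session

There is one attempt and no reset: what is moved stays moved. The work goes in short steps, each a Python script; the robot and the scene stay as the last script left them, time stands still between calls to the robot, and variables do not carry over. Pictures are saved under pics/ and viewed, and the job is handed in when it is done.

```bash
ls; mkdir -p pics; python3 - <<'E'
from workcell import *
import cv2,numpy as np
for n in ["scene","top","wrist"]:
    c=cams.get_calibration(n); print(n,{k:np.round(v,4).tolist() for k,v in c.items()})
    im=cams.read_camera(n); cv2.imwrite(f"pics/{n}0.png",im[:,:,::-1])
print(current_clock(),current_tool_rot(),current_finger_gap())
E
```

```text
pics
scene {'fx': 363.7822, 'fy': 363.7822, 'cx': 254.0695, 'cy': 193.6246, 'dist_coeffs': [-0.0196, 0.0, 0.0, 0.0, 0.0], 'origin': [0.6303, 0.7519, 0.725], 'orientation': [0.0709, 1.2742, 2.798]}
top {'fx': 465.8427, 'fy': 465.8427, 'cx': 258.2937, 'cy': 185.0657, 'dist_coeffs': [0.0438, 0.0, 0.0, 0.0, 0.0], 'origin': [0.3008, -0.0589, 1.4575], 'orientation': [0.1406, -0.1248, -1.5554]}
wrist {'fx': 320.3015, 'fy': 320.3015, 'cx': 259.4374, 'cy': 189.4587, 'dist_coeffs': [0.0105, 0.0, 0.0, 0.0, 0.0], 'origin': [0.175, 0.6054, 0.3732], 'orientation': [-0.2894, -0.1872, 1.1479]}
0.15 [-6.43769045e-01 -3.07439619e+00  2.51228887e-03] 0.08521477836000309
```

View pics/scene0.png

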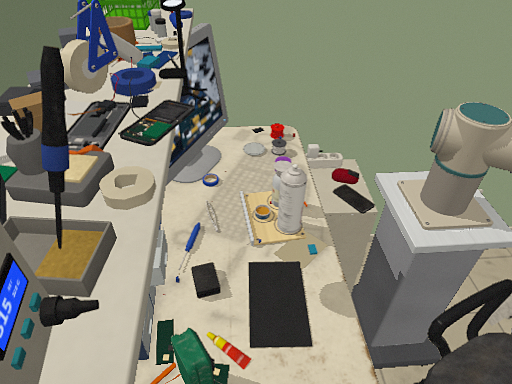

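View pics/top0.png

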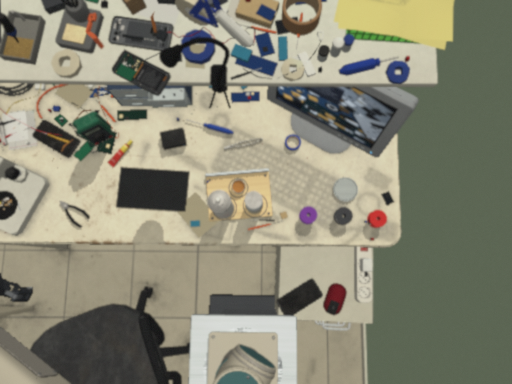

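View pics/wrist0.png

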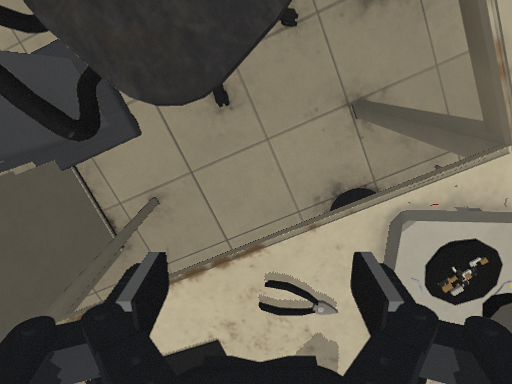

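The scene and top views show everything. In the top image the mat is at (153,189), the board at (240,195) and the tin at about (238,187). The can is at (220,204), the bottle at (253,204), the stand at (345,189) and the dark reel at (343,215). The purple reel at (308,215) and the red one at (377,218) are look-alikes. Next I'll take coarse positions.

```bash
cat > h.py <<'E'
from workcell import *
import cv2,numpy as np
from scipy.spatial.transform import Rotation as R
def cal(n):
    return cams.get_calibration(n)
def ray(c,px):
    K=np.array([[c['fx'],0,c['cx']],[0,c['fy'],c['cy']],[0,0,1.]])
    u=cv2.undistortPoints(np.array(px,float).reshape(-1,1,2),K,np.array(c['dist_coeffs'],float)).reshape(-1,2)
    d=np.c_[u[:,0],-u[:,1],-np.ones(len(u))]
    return np.array(c['origin']),R.from_rotvec(c['orientation']).apply(d)
def plane(c,px,z):
    o,d=ray(c,px); return o+d*((z-o[2])/d[:,2])[:,None]
def proj(c,P):
    K=np.array([[c['fx'],0,c['cx']],[0,c['fy'],c['cy']],[0,0,1.]])
    q=R.from_rotvec(c['orientation']).inv().apply(np.atleast_2d(P)-np.array(c['origin']))
    q=q*[1,-1,-1]
    return cv2.projectPoints(q.reshape(-1,1,3),np.zeros(3),np.zeros(3),K,np.array(c['dist_coeffs'],float))[0].reshape(-1,2)
def snap(n,name):
    c=cal(n); im=cams.read_camera(n)[:,:,::-1].copy(); cv2.imwrite(f"pics/{name}.png",im); return c,im
def down(yaw):  # tool z down, tool y axis (jaws) at angle yaw in world
    y=np.array([np.cos(yaw),np.sin(yaw),0]); z=np.array([0,0,-1.]); x=np.cross(y,z)
    return R.from_matrix(np.c_[x,y,z]).as_rotvec()
E
python3 - <<'E'
from h import *
c=cal('top')
im=cv2.imread('pics/top0.png')
for n,p,z in [('mat',(153,189),.004),('tin',(238,187),.029),('can',(220,200),.198),('bot',(253,201),.141),('stand',(345,189),.008),('reel',(343,215),.036),('tape',(292,142),.012),('chg',(173,139),.026),('edge',(250,243),0)]:
    print(n,plane(c,[p],z).round(3))
print(cal('wrist')['origin']-current_ee_pos(), R.from_rotvec(current_tool_rot()).as_matrix().round(2))
cr=cv2.resize(im[130:240,100:400],None,fx=2.6,fy=2.6,interpolation=cv2.INTER_CUBIC); cv2.imwrite('pics/c0.png',cr)
E
```

```text
mat [[0.533 0.29  0.004]]
tin [[0.538 0.02  0.029]]
can [[0.474 0.059 0.198]]
bot [[ 0.479 -0.03   0.141]]
stand [[ 0.539 -0.315  0.008]]
reel [[ 0.454 -0.303  0.036]]
tape [[ 0.688 -0.149  0.012]]
chg [[0.691 0.229 0.026]]
edge [[ 0.367 -0.019  0.   ]]
[-0.07543585  0.03344534  0.14294323] [[-0.92  0.4  -0.  ]
 [ 0.4   0.92 -0.  ]
 [ 0.   -0.   -1.  ]]
```

View pics/c0.png

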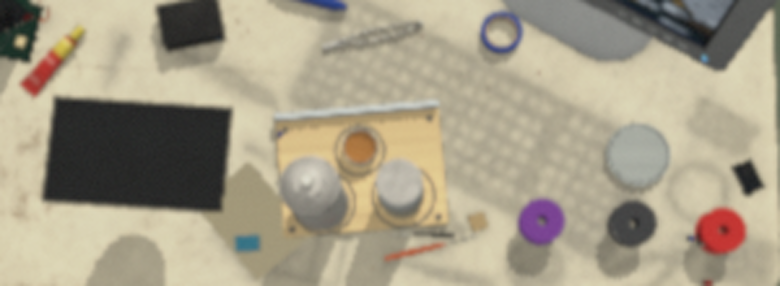

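```bash
python3 - <<'E'
from h import *
o=down(np.pi/2)
q=kin.solve_ik([0.54,0.0,0.36],o); print(q)
robot.reach([0.54,0.0,0.36],o)
print(current_joints().round(3),current_clock(),current_ee_pos())
c,im=snap('wrist','w1'); print(c['origin'],R.from_rotvec(c['orientation']).as_matrix().round(3).tolist())
E
```

```text
[-0.1197303   0.08478869  0.0094333   1.49544093  0.         -0.1197303 ]
[-0.119  0.085  0.009  1.495  0.    -0.12 ] 2.4833 [0.5399314  0.00066306 0.35978856]
[0.45753601 0.00075331 0.50276656] [[-0.001, -0.947, -0.32], [1.0, -0.001, -0.001], [0.0, -0.32, 0.947]]
```

View pics/w1.png

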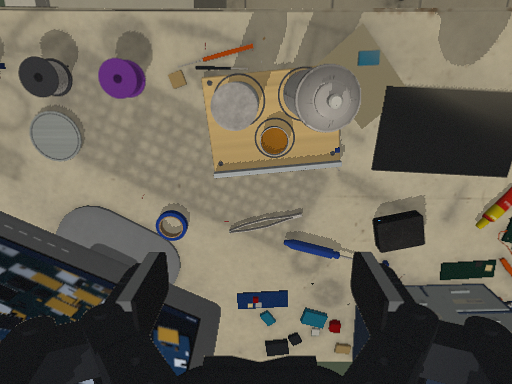

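The wrist view shows the whole job area. The can's nozzle is at (335,101), the bottle's head at (237,104), the tin at (274,140), the stand at (55,135), the reel at (40,76) and the mat around (443,132). I'll measure precisely, cross-checked against the top view.

```bash
cat > m.py <<'E'
from h import *
import pickle
E
python3 - <<'E'
from h import *
import pickle
# recompute wrist cal while arm is unmoved
c=cal('wrist'); t=cal('top'); pickle.dump((c,t),open('cal1.pkl','wb'))
im=cv2.imread('pics/w1.png')
a=cv2.resize(im[10:200,190:400],None,fx=3.8,fy=3,interpolation=cv2.INTER_CUBIC)
a=cv2.resize(im[50:190,190:380],None,fx=4,fy=4,interpolation=cv2.INTER_CUBIC); cv2.imwrite('pics/w1a.png',a)
a=cv2.resize(im[40:190,0:190],None,fx=4,fy=4,interpolation=cv2.INTER_CUBIC); cv2.imwrite('pics/w1b.png',a)
P=lambda p,z:plane(c,[p],z).round(4)[0]
print('tin',P((274,140),.029),'bot',P((237,104),.141),'can',P((335,101),.213),'stand',P((55,135),.008),'reel',P((40,76),.036))
T=im.copy(); hsv=cv2.cvtColor(im,cv2.COLOR_BGR2HSV)
def big(mask,box):
    m=np.zeros_like(mask); x0,y0,x1,y1=box; m[y0:y1,x0:x1]=mask[y0:y1,x0:x1]
    cs,_=cv2.findContours(m,cv2.RETR_EXTERNAL,cv2.CHAIN_APPROX_NONE); return max(cs,key=cv2.contourArea)
mat=big((hsv[:,:,2]<60).astype(np.uint8)*255,(360,75,512,185)); r=cv2.boundingRect(mat);print('matbox',r)
eps=cv2.approxPolyDP(mat,5,True).reshape(-1,2); print(plane(c,eps,.004).round(3))
# mat in top
ti=cv2.imread('pics/top0.png'); th=cv2.cvtColor(ti,cv2.COLOR_BGR2HSV)
mt=big((th[:,:,2]<70).astype(np.uint8)*255,(110,160,195,220)); q=cv2.boxPoints(cv2.minAreaRect(mt)); print('mat top',plane(t,q,.004).round(3))
w=plane(t,[cv2.minAreaRect(mt)[0]],.004); print(w)
E
```

```text
tin [0.5401 0.0227 0.029 ] bot [ 0.4812 -0.0235  0.141 ] can [0.4739 0.0669 0.213 ] stand [ 0.5369 -0.3127  0.008 ] reel [ 0.4521 -0.2988  0.036 ]
matbox (372, 86, 140, 91)
[[0.464 0.19  0.004]
 [0.591 0.182 0.004]
 [0.603 0.398 0.004]
 [0.501 0.378 0.004]
 [0.502 0.338 0.004]
 [0.467 0.245 0.004]]
mat top [[0.478 0.4   0.004]
 [0.6   0.4   0.004]
 [0.589 0.183 0.004]
 [0.466 0.187 0.004]]
[[0.5328769  0.29260938 0.004     ]]
```

View pics/w1a.png

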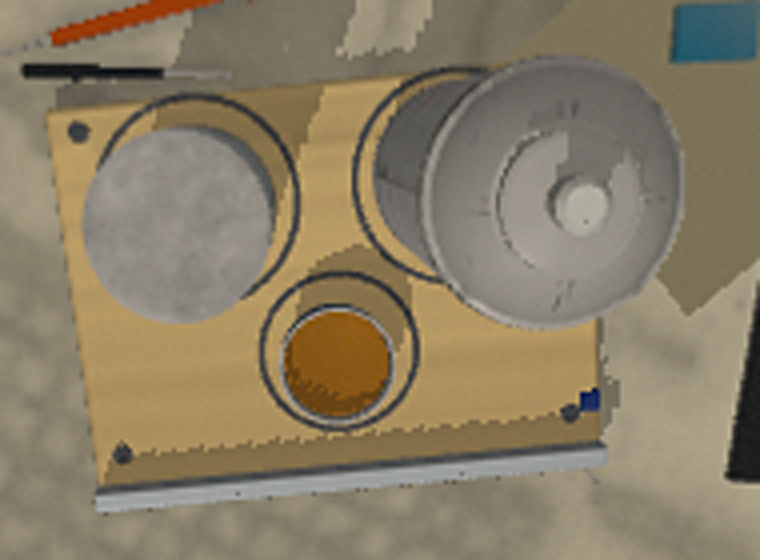

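View pics/w1b.png

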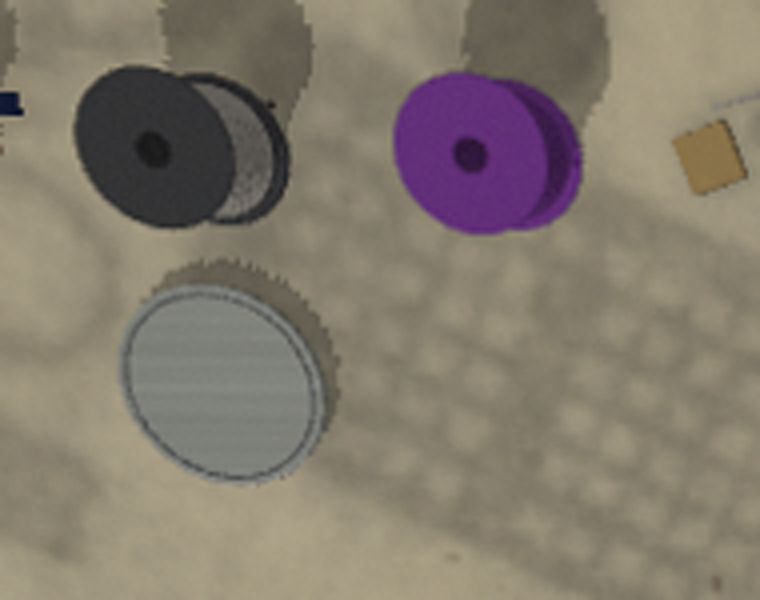

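```bash
python3 - <<'E'
from h import *
import pickle
c,t=pickle.load(open('cal1.pkl','rb'))
A=lambda x,y:(x/4+190,y/4+50)
P=lambda p,z:plane(c,[p],z).round(4)[0]
D=dict(bot=P(A(178,224),.141),can=P(A(582,206),.213),tin=P(A(338.5,362),.029),rring=P(A(340,350.5),.01),bring=P(A(197,197),.01),stand=P((55.9,136.2),.008),reel=P((38.9,76.9),.036))
for k,v in D.items(): print(k,v)
a=P(A(97,514),.022);b=P(A(605,465),.022); print('rail',a,b,np.linalg.norm(b-a)); d=b-a; yaw=np.arctan2(-d[0],d[1]); print('yaw',yaw)
Rz=np.array([[np.cos(yaw),-np.sin(yaw)],[np.sin(yaw),np.cos(yaw)]])
m=(a+b)[:2]/2; ctr=m-Rz@[.075,0]; print('ctr from rail',ctr)
ctr2=D['rring'][:2]-Rz@[.023,0]; print('from ring',ctr2)
for n,p in [('front +y',(-.037,.048)),('front -y',(-.037,-.048)),('rear',(.023,0))]: print(n,ctr2+Rz@np.array(p))
# top camera, colour blobs
im=cv2.imread('pics/top0.png'); hsv=cv2.cvtColor(im,cv2.COLOR_BGR2HSV)
a=cv2.resize(im[165:235,195:285],None,fx=8,fy=8,interpolation=cv2.INTER_CUBIC);cv2.imwrite('pics/t1.png',a)
a=cv2.resize(im[170:235,300:390],None,fx=8,fy=8,interpolation=cv2.INTER_CUBIC);cv2.imwrite('pics/t2.png',a)
E
```

```text
bot [ 0.4833 -0.0263  0.141 ]
can [0.4743 0.0673 0.213 ]
tin [0.5409 0.0236 0.029 ]
rring [0.5398 0.0251 0.01  ]
bring [ 0.483  -0.0289  0.01  ]
stand [ 0.5387 -0.3117  0.008 ]
reel [ 0.4532 -0.3005  0.036 ]
rail [ 0.6019 -0.0696  0.022 ] [0.5819 0.1276 0.022 ] 0.1982116041002645
yaw 0.101074274055392
ctr from rail [0.51728277 0.02143233]
from ring [0.51691738 0.02277925]
front +y [0.47526291 0.06680089]
front -y [ 0.48494953 -0.02870916]
rear [0.5398 0.0251]
```

View pics/t1.png

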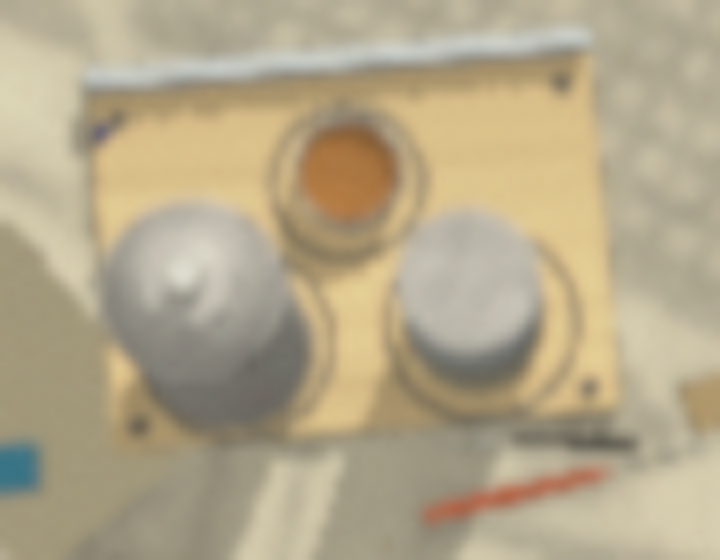

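View pics/t2.png

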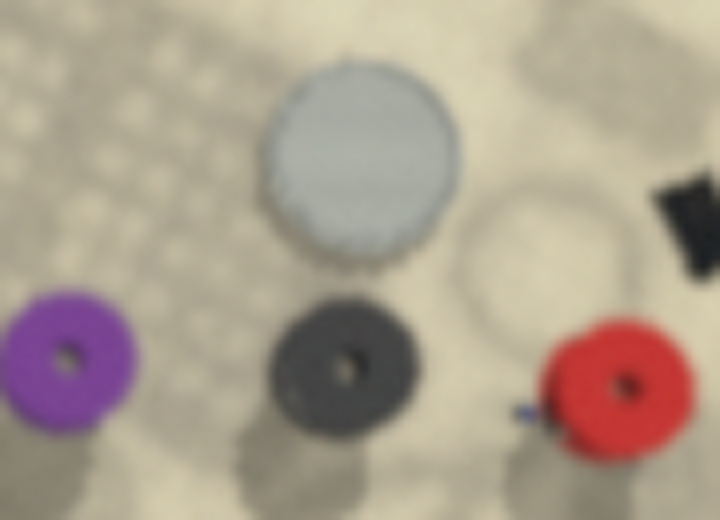

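Board geometry agrees across cues: rail length 198 mm, centre from the rail and from the ring within 1.5 mm, yaw 0.10. Moving the can first, with the jaws diagonal so the fingers stay clear of the neighbours.

```bash
cat >> h.py <<'E'
YB=0.101
MAT=np.array([.533,.293]); MY=np.array([.056,.998])
CAN0=np.array([.4745,.067]); BOT0=np.array([.4837,-.0272])
CANM=MAT+MY*.052; BOTM=MAT-MY*.052
TIN=np.array([.5405,.0240]); REAR=np.array([.5395,.0245]); STAND=np.array([.5382,-.3130]); REEL=np.array([.4535,-.3010])
DG=down(3*np.pi/4)
def st(s): print(s,round(current_clock(),2),'gap',round(current_finger_gap(),4),'tcp',current_ee_pos().round(4),'F',np.round(current_contact_force(),1))
def go(p,z,o): robot.reach([p[0],p[1],z],o)
def lin(p,z,v=.15): robot.move_linear([p[0],p[1],z],velocity=v)
def pick(p,z,zup,o,f=50,vdown=.1):
    go(p,zup,o); lin(p,z,vdown); st('at'); hand.close(f); st('closed'); lin(p,zup,.12); st('up')
def place(p,z,zup,o,vl=.2):
    e=current_ee_pos(); robot.move_linear([p[0],p[1],max(zup,e[2])],rot=o,velocity=vl)
    lin(p,z,.08); st('down'); hand.gripper_open(); st('open'); lin(p,zup+.02,.15)
E
python3 - <<'E'
from h import *
go(CAN0,.27,DG); c,im=snap('wrist','w2'); st('above')
print(proj(c,[[*CAN0,.213],[*CAN0,.198]]))
lin(CAN0,.156,.1); st('at'); hand.close(50); st('closed'); lin(CAN0,.22,.12); st('up')
E
```

```text
above 3.26 gap 0.0852 tcp [0.4759 0.067  0.2712] F [ 0.5 -0.2  1.4]
[[259.55451845 208.87086247]
 [259.57613529 200.97322599]]
at 4.55 gap 0.0851 tcp [0.4752 0.067  0.1567] F [ 0.3 -0.1  0.9]
closed 4.89 gap 0.0621 tcp [0.4753 0.0672 0.1572] F [-1.5  1.2  5.5]
up 5.58 gap 0.0623 tcp [0.4737 0.067  0.219 ] F [ 0.3 -0.1 -2.3]
```

View pics/w2.png

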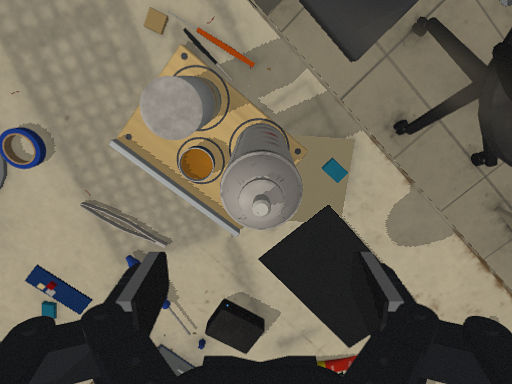

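The nozzle is at (262,206) against a predicted (260,209), so within about 2 mm. The can is held: gap 62 mm and about −2.3 N to −3.7 N of load. Placing it on the far half of the mat, then fetching the bottle.

```bash
python3 - <<'E'
from h import *
place(CANM,.1505,.21,DG)
st('x'); c,im=snap('scene','s1')
E
```

```text
down 8.16 gap 0.0622 tcp [0.5359 0.3455 0.1515] F [-3.1 -0.7  5.1]
open 8.53 gap 0.0856 tcp [0.5361 0.3448 0.1503] F [-0.8  0.4 -1.9]
x 9.21 gap 0.0848 tcp [0.5355 0.3447 0.2293] F [-0.2  0.6 -0.5]
```

View pics/s1.png

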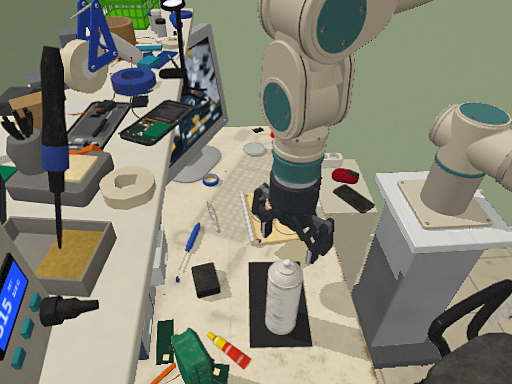

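The can stands on the mat at about (283,310). Now the bottle.

```bash
python3 - <<'E'
from h import *
go(BOT0,.21,DG); c,im=snap('wrist','w3'); st('above')
print(proj(c,[[*BOT0,.141]]))
lin(BOT0,.083,.1); st('at'); hand.close(35); st('closed'); lin(BOT0,.14,.12); st('up')
place(BOTM,.0785,.14,DG); st('x'); snap('top','t3'); snap('scene','s2')
E
```

```text
above 10.72 gap 0.0855 tcp [ 0.4843 -0.0265  0.2101] F [ 0.4 -1.2 -0.3]
[[259.12398919 202.52609053]]
at 12.13 gap 0.0856 tcp [ 0.4844 -0.0273  0.0837] F [ 0.2 -0.2  0.8]
closed 12.54 gap 0.0519 tcp [ 0.4843 -0.0273  0.0838] F [-0.1  0.3  5.6]
up 13.17 gap 0.052 tcp [ 0.4831 -0.0271  0.1393] F [-0.5 -0.1 -2.3]
down 15.59 gap 0.0519 tcp [0.5302 0.2411 0.0782] F [ 0.3  1.1 -1.5]
open 16.02 gap 0.0856 tcp [0.5303 0.2412 0.0787] F [ 0.4 -0.   0.2]
x 16.72 gap 0.0852 tcp [0.5296 0.2409 0.1594] F [-0.3  0.9 -0. ]
```

View pics/w3.png

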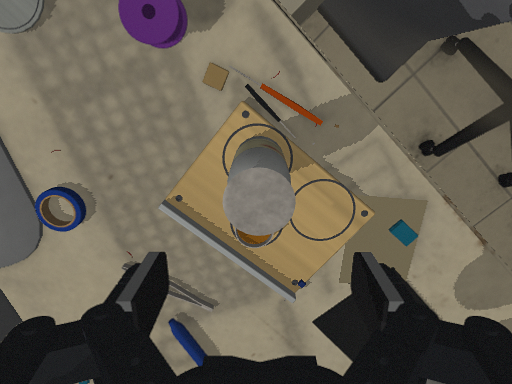

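View pics/s2.png

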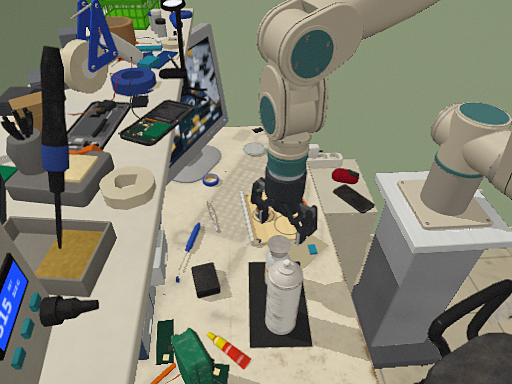

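The bottle's head sat at (259,201), as predicted. It now stands on the mat behind the can. Next I'll view the cleared board, then the stand, to refine the positions.

```bash
python3 - <<'E'
from h import *
o=down(np.pi/2+YB)
lin(BOTM,.25,.25)
robot.reach([.60,.03,.25],o); robot.dwell(.2); c,im=snap('wrist','w4'); st('v')
import pickle; pickle.dump(c,open('c4.pkl','wb'))
print(proj(c,[[*TIN,.029],[*REAR,.01],[*CAN0,.01],[*BOT0,.01]]).round(1).tolist())
cv2.imwrite('pics/w4a.png',cv2.resize(im[20:220,120:400],None,fx=2.8,fy=2.8,interpolation=cv2.INTER_CUBIC))
E
```

```text
v 18.47 gap 0.0855 tcp [0.5997 0.0315 0.25  ] F [-0.1 -0.5 -0.3]
[[257.8, 103.0], [258.4, 101.1], [303.3, 43.8], [216.5, 43.2]]
```

View pics/w4.png

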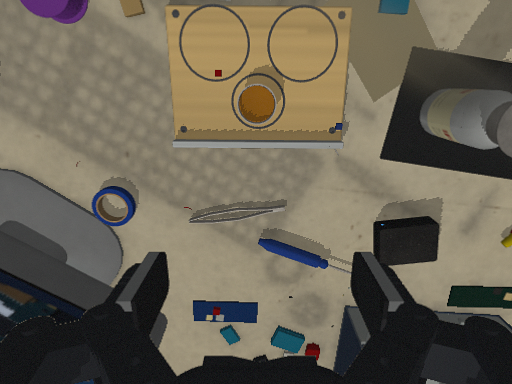

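View pics/w4a.png

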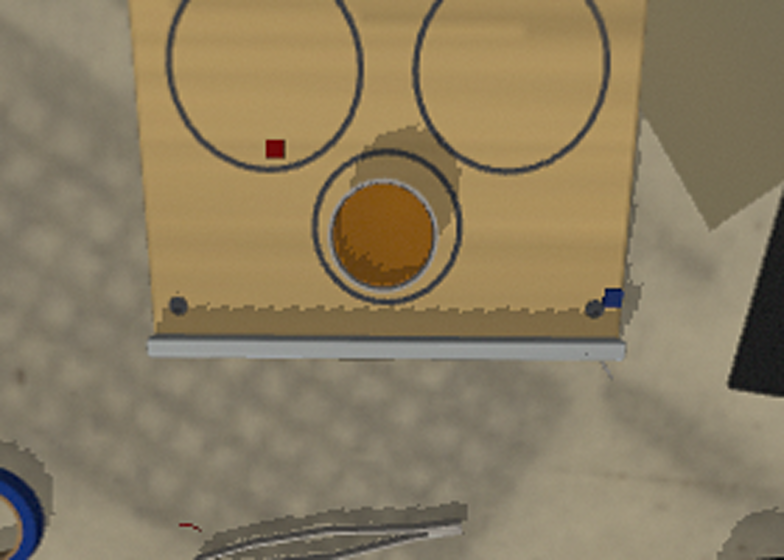

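The predicted positions match to about 1 px: tin (257,104), rear ring (258.6,101). Picking the tin.

```bash
python3 - <<'E'
from h import *
o=down(np.pi/2+YB)
lin(TIN,.09,.2)
lin(TIN,.012,.08); st('at'); hand.close(30); st('closed'); lin(TIN,.10,.12); st('up')
robot.reach([STAND[0]+.0,STAND[1]+.10,.13],o); snap('scene','s3'); 
robot.dwell(.2);c,im=snap('wrist','w5'); print(proj(c,[[*STAND,.008],[*REEL,.036]]).round(1).tolist()); st('v')
E
```

```text
at 20.59 gap 0.0853 tcp [0.5412 0.024  0.0125] F [-0.2  0.4  1.1]
closed 21.07 gap 0.0411 tcp [0.5409 0.0238 0.0127] F [-1.1 -0.4  5.9]
up 21.96 gap 0.041 tcp [0.5397 0.0241 0.0991] F [-0.1 -0.2 -0. ]
[[140.7, 170.0], [142.1, 63.8]]
v 23.21 gap 0.0408 tcp [ 0.5383 -0.2117  0.1298] F [ 0.3 -0.7 -0.5]
```

View pics/w5.png

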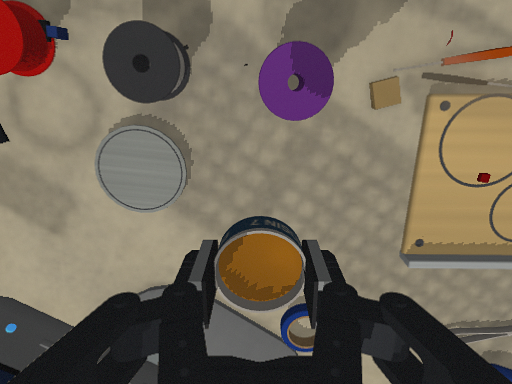

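The tin is held level. The stand is seen at (141,168.5) against a predicted (140.7,170), and the reel hub at (141,63) against (142,64). Placing the tin.

```bash
python3 - <<'E'
from h import *
o=down(np.pi/2+YB)
place(STAND,.0110,.08,o)
robot.reach([STAND[0]+.03,STAND[1]+.0,.20],o); robot.dwell(.2);c,im=snap('wrist','w6'); print(proj(c,[[*STAND,.008],[*STAND,.027],[*REEL,.036]]).round(1).tolist()); st('v')
cv2.imwrite('pics/w6a.png',cv2.resize(im[0:220,120:400],None,fx=2.7,fy=2.7,interpolation=cv2.INTER_CUBIC))
import pickle; pickle.dump(c,open('c6.pkl','wb'))
E
```

```text
down 25.49 gap 0.041 tcp [ 0.5387 -0.3134  0.0117] F [-0.3  0.3 -0.2]
open 26.0 gap 0.0855 tcp [ 0.5382 -0.313   0.0111] F [ 0.4 -0.1  0.4]
[[260.4, 137.0], [260.5, 140.1], [284.2, 46.6]]
v 27.49 gap 0.0854 tcp [ 0.5667 -0.3122  0.1976] F [1.6 0.5 0.4]
```

View pics/w6a.png

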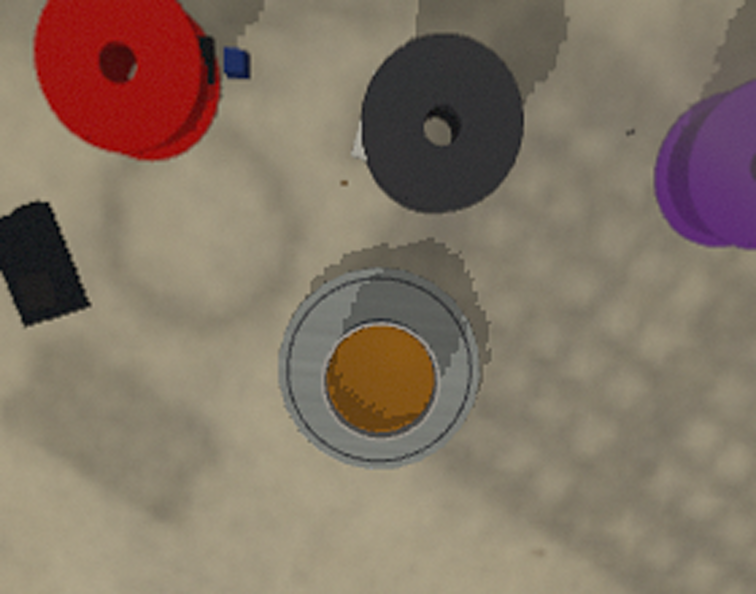

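The tin is centred on the stand. The reel is at (283.7,45.6) against a predicted (284.2,46.6). Moving it to the rear ring.

```bash
python3 - <<'E'
from h import *
o=down(np.pi/2)
robot.reach([*REEL,.10],o)
lin(REEL,.005,.08); st('at'); hand.close(50); st('closed'); lin(REEL,.12,.12); st('up'); snap('wrist','w7')
place(REAR,.0155,.12,down(np.pi/2+YB))
robot.move_linear([.60,.03,.25],velocity=.25); robot.dwell(.2); c,im=snap('wrist','w8'); st('v')
print(proj(c,[[*REAR,.01],[*REAR,.046]]).round(1).tolist())
cv2.imwrite('pics/w8a.png',cv2.resize(im[20:220,120:400],None,fx=2.8,fy=2.8,interpolation=cv2.INTER_CUBIC))
E
```

```text
at 29.49 gap 0.0855 tcp [ 0.454  -0.3014  0.0056] F [ 0.7  0.  -0.2]
closed 29.91 gap 0.0508 tcp [ 0.454  -0.3014  0.0058] F [-1.   0.5  5.5]
up 31.02 gap 0.0507 tcp [ 0.4528 -0.3004  0.119 ] F [-0.4 -0.2 -3. ]
down 34.36 gap 0.0508 tcp [0.5403 0.0245 0.0159] F [ 0.1 -0.7 -1.5]
open 34.8 gap 0.0854 tcp [0.5398 0.0245 0.0157] F [-0.1  0.1 -0.5]
v 36.68 gap 0.0849 tcp [0.5983 0.03   0.2481] F [-0.3 -0.4  0.6]
[[259.4, 103.8], [259.4, 106.0]]
```

View pics/w7.png

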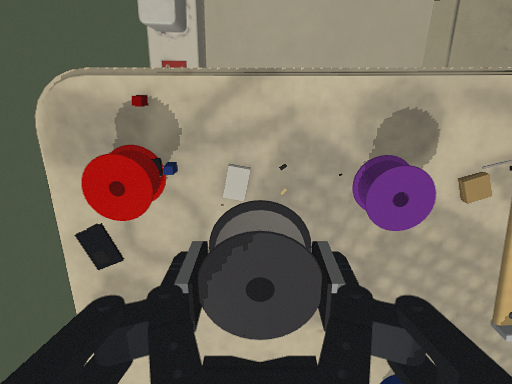

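View pics/w8a.png

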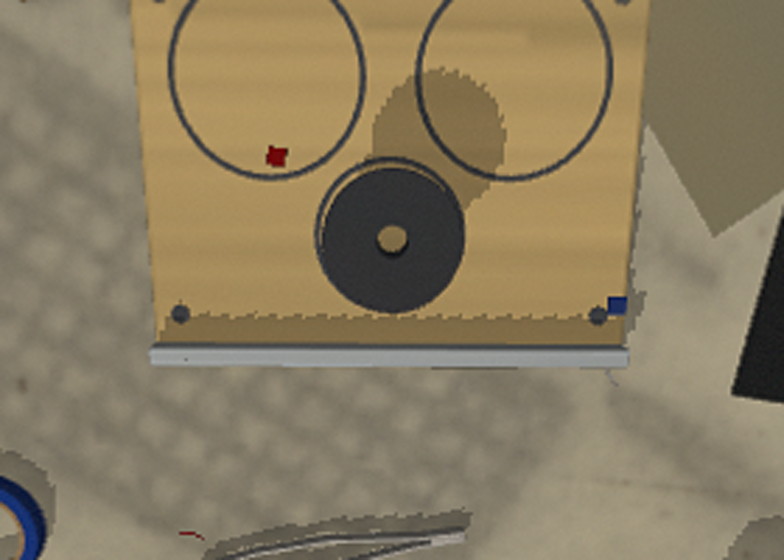

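View pics/w8.png

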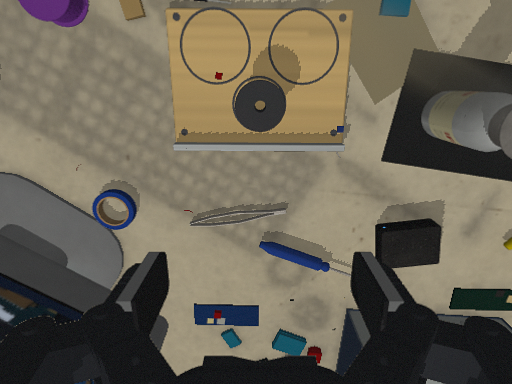

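The reel is centred in the ring, at (259.6,105.7) as predicted. There is a small red speck near the bottle's spot, so I'll check where it lies relative to the bottle's footprint.

```bash
python3 - <<'E'
from h import *
import pickle
c8=cal('wrist'); c4=pickle.load(open('c4.pkl','rb'))
for n,c in (('w4',c4),('w8',c8)):
    im=cv2.imread(f'pics/{n}.png'); h=cv2.cvtColor(im,cv2.COLOR_BGR2HSV)
    m=((h[...,1]>180)&((h[...,0]<8)|(h[...,0]>172))&(h[...,2]>70)).astype(np.uint8)
    m[:40]=0;m[100:]=0;m[:,:180]=0;m[:,260:]=0
    ys,xs=np.nonzero(m); 
    for z in (.010,.014): 
        p=plane(c,[(xs.mean(),ys.mean())],z)[0]; print(n,len(xs),xs.mean(),ys.mean(),z,p.round(4),(p[:2]-BOT0).round(4),np.linalg.norm(p[:2]-BOT0).round(4))
    cv2.imwrite(f'pics/{n}z.png',cv2.resize(im[55:95,195:245],None,fx=12,fy=12,interpolation=cv2.INTER_NEAREST))
E
```

```text
w4 36 217.5 72.5 0.01 [ 0.5135 -0.0243  0.01  ] [0.0298 0.0029] 0.03
w4 36 217.5 72.5 0.014 [ 0.5136 -0.0238  0.014 ] [0.0299 0.0034] 0.0301
w8 34 218.1764705882353 75.23529411764706 0.01 [ 0.514  -0.0245  0.01  ] [0.0303 0.0027] 0.0304
w8 34 218.1764705882353 75.23529411764706 0.014 [ 0.514  -0.0241  0.014 ] [0.0303 0.0031] 0.0305
```

View pics/w8z.png

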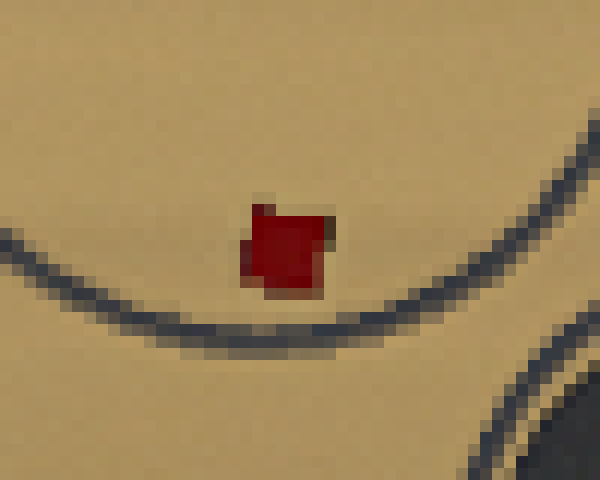

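View pics/w4z.png

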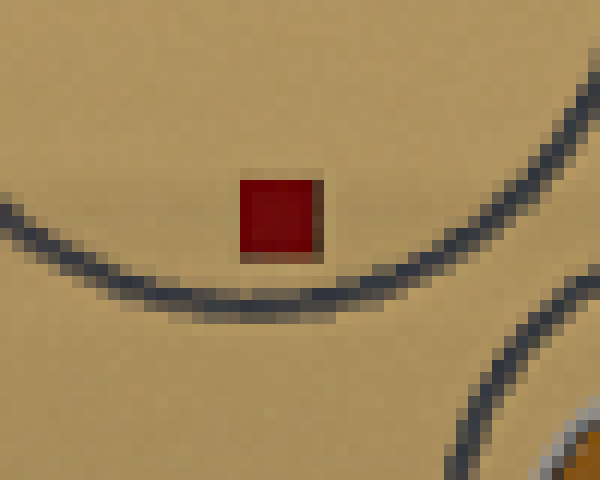

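The speck sits 30 mm from the bottle's centre, just outside its 27 mm radius, and hasn't moved. I'll bias the bottle's return 3 mm away from it, well within the 15 mm tolerance.

```bash
python3 - <<'E'
from h import *
go(BOTM,.22,DG); robot.dwell(.1); c,im=snap('wrist','w9'); st('above'); print(proj(c,[[*BOTM,.135],[*CANM,.207]]).round(1).tolist())
lin(BOTM,.077,.1); st('at'); hand.close(35); st('closed'); lin(BOTM,.14,.12); st('up')
place(BOT0+[-.003,0],.0843,.14,DG); st('x')
go(CANM,.27,DG); robot.dwell(.1); c,im=snap('wrist','w10'); st('above can'); print(proj(c,[[*CANM,.207],[*BOT0,.141]]).round(1).tolist())
E
```

```text
above 37.73 gap 0.0854 tcp [0.5311 0.2398 0.2203] F [-1.2  1.  -0. ]
[[261.3, 195.9], [373.7, 352.9]]
at 39.32 gap 0.0851 tcp [0.5308 0.2413 0.0778] F [0.5 0.2 0.1]
closed 39.73 gap 0.0519 tcp [0.5306 0.2412 0.0779] F [-0.2 -1.2  5.3]
up 40.41 gap 0.0519 tcp [0.5294 0.2409 0.1392] F [-0.5 -1.  -1.7]
down 42.77 gap 0.0519 tcp [ 0.4808 -0.0271  0.0841] F [-0.1 -0.1 -1.3]
open 43.21 gap 0.0855 tcp [ 0.4809 -0.0273  0.0845] F [0.5 0.1 1. ]
x 43.87 gap 0.0856 tcp [ 0.4803 -0.0271  0.1595] F [-0.5 -0.2 -0.4]
above can 45.48 gap 0.0854 tcp [0.5361 0.3435 0.2696] F [-0.4  0.4 -0.5]
[[260.8, 208.4], [-140.2, -327.5]]
```

View pics/w9.png

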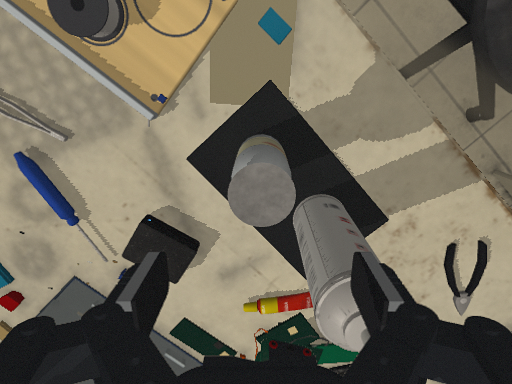

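View pics/w10.png

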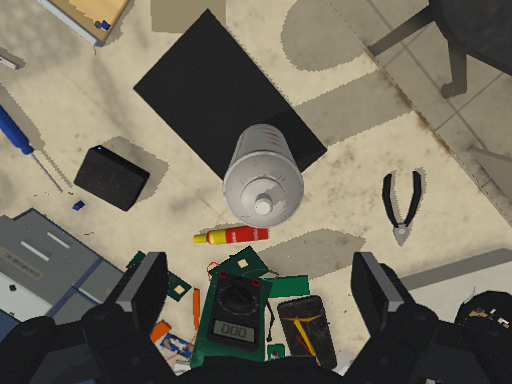

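The nozzle is at (263,206) against a predicted (261,208), the same offset as in the first grasp. Returning the can.

```bash
python3 - <<'E'
from h import *
lin(CANM,.150,.1); st('at'); hand.close(50); st('closed'); lin(CANM,.225,.12); st('up')
place(CAN0,.1572,.225,DG); st('x')
o=down(np.pi/2)
lin(CAN0,.30,.2); robot.reach([0.54,0.0,0.36],o); robot.dwell(.3); c,im=snap('wrist','w11'); snap('scene','s4'); st('v')
print(proj(c,[[*CAN0,.213],[*BOT0,.141],[*REAR,.046],[*STAND,.027]]).round(1).tolist())
cv2.imwrite('pics/w11a.png',cv2.resize(im[50:190,190:380],None,fx=4,fy=4,interpolation=cv2.INTER_CUBIC))
E
```

```text
at 46.83 gap 0.0854 tcp [0.5366 0.3452 0.151 ] F [ 0.1 -0.1 -0.1]
closed 47.17 gap 0.0624 tcp [0.5367 0.3455 0.1513] F [-0.5  0.3  4.6]
up 47.94 gap 0.0623 tcp [0.5352 0.3445 0.2237] F [-0.4 -0.8 -3.4]
down 50.52 gap 0.062 tcp [0.4739 0.0676 0.1575] F [-3.6  1.7  3.6]
open 50.88 gap 0.0856 tcp [0.4751 0.0668 0.1574] F [-0.9  0.3 -0.5]
x 51.62 gap 0.0853 tcp [0.474  0.067  0.2443] F [-0.9  0.3  0. ]
v 53.12 gap 0.0852 tcp [5.396e-01 4.000e-04 3.599e-01] F [-0.3  1.  -0.1]
[[335.2, 102.7], [233.8, 107.1], [275.9, 142.3], [47.3, 138.5]]
```

View pics/w11.png

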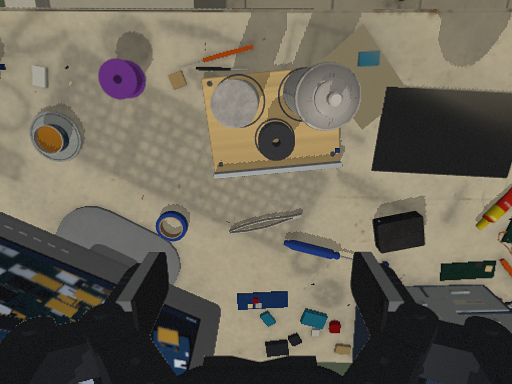

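View pics/w11a.png

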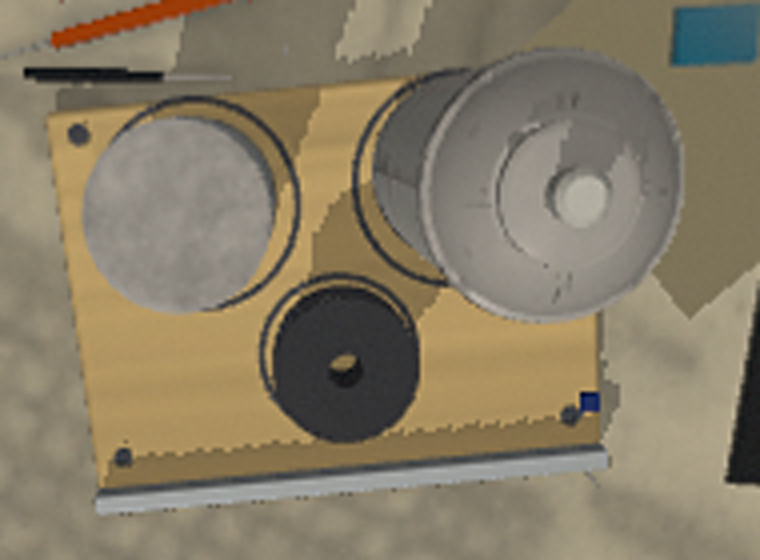

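View pics/s4.png

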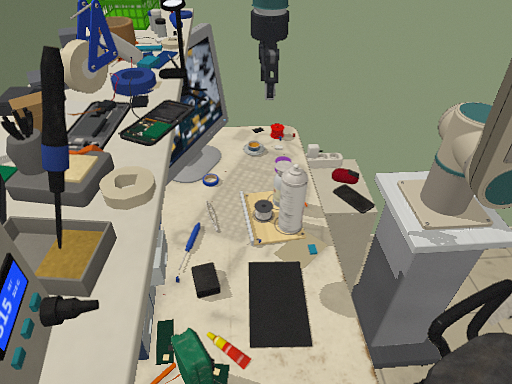

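Everything matches the start view. The can is within about 2 mm and the bottle within about 4 mm (3 mm of it intended). The tape at (172,225) and charger at (399,231) haven't moved. Handing in.

```bash
python3 -c "
from h import *
st('end'); print(workorder.close_job())"
```

```text
end 53.12 gap 0.0852 tcp [5.396e-01 4.000e-04 3.599e-01] F [-0.3  1.  -0.1]
the job is handed in; nothing more can be done
None
```

The job is handed in after about 53 s of the 112 s allowed. I stood the can and the bottle on the mat, moved the tin to the round stand, put the solder reel in the rear ring, then returned the bottle and the can.

**Last checks:**
- **Tin and reel:** each was within about 1 mm (1 px) of its predicted spot when checked just after placing. The last view still showed both upright.
- **Can and bottle:** both are upright, about 2 mm (can) and 4 mm (bottle) from where they began. I shifted the bottle 3 mm on purpose, because a small red speck lay at the edge of its footprint.
- **Tape and charger:** neither had visibly moved, and the gripper is open and clear of everything.

**Disagreements and gaps:** the top and wrist cameras differed by about 3 mm on the stand's centre, so I used a value between them and confirmed it up close. Finger-gap readings ran 2–4 mm below the true diameters on every grasp, but every hold was firm. The system gave no verdict on the job.

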